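# Program a tag: seat it and hold the recessed button

### The arm

A 6-joint arm with a two-finger parallel gripper is mounted at the origin on a cart in front of the work surface, level with it; the furniture and walls round the work are solid. World frame = base frame: x ahead of the robot, y to its left, z up, the work surface at z = 0. Lengths are in m, angles in rad, forces in N, time in s.
With the tool pointing down it reaches from about 0.375 to 0.825 m from the base axis. Payload 5.5 kg.
Tool frame: the origin (TCP) lies midway between the tips of the shut fingers; the grasp point (between the pads) lies 19 mm behind it (manip.grasp_offset is the distance from the TCP to the grasp point, in m); z points along the fingers, y is the line along which they close (so a half turn about z gives the same grasp; the last joint's range is limited). The gripper opens to 85 mm and grips with 20 to 120 N. Pads are 22 mm wide; open, the fingers measure 114 mm over their backs; the gripper's body (76 mm by 85 mm) begins 54 mm behind the grasp point. The pads swing forward as they close: fully open they stand 13 mm farther back than shut.
Start: joints at [-1.318, 0.314, -0.047, 1.21, 0, 1.571], TCP at [0.15, -0.581, 0.231] pointing down, gripper open.
Joint ranges: [-2.67, 2.67], [-0.69, 1.73], [-1.03, 1.25], [-2.08, 2.16], [-1.42, 1.45], [-3.14, 3.14]. Speed limits (rad/s): [2.39, 2.39, 3.01, 3.14, 3.14, 3.14].

### API

Orientations are given as [roll, pitch, yaw] about the fixed x, y, z axes, in that order (R = Rz(yaw) Ry(pitch) Rx(roll)).
In Python, from station import state, optics, manip gives the robot as it stands.
- The arm moves only by the tool play_rows, never from a script. Its argument "moves" is a list that holds one entry, the list of rows, each a list of 7 numbers: the shift along the tool's x, y, z in mm, then the turn, a rotation vector about the tool's x, y, z in rad, then the finger opening in mm, from 0 to 85.4. A call has 1 to 8 rows; each row shifts and turns the commanded pose from where the row before left it, along the tool's axes as they then stand; what a row does not reach is not made up. A row lasts 1/10 s, in which the tool goes at most 50 mm and 8.59 degrees, less where a joint would pass 70% of its speed; a pose out of reach is approached as far as the arm can. A call with a gripper value outside its range is refused whole. The fingers move at their own pace and stop on an object; the grip force is fixed at half the most. Time passes only in rows, so rows that do not move let the fingers close. It gives the time, the measured TCP pose, the force, the opening and the grip force at its end, in the units of the state.
- state(): the state, without advancing time (a new reading comes with each control period).
- optics.camera(name): name is "scene" or "side" or "wrist"; returns a dict with "pixels" (384x512x3 uint8, red, green, blue), "vertical_fov" (degrees; the focal length in pixels is half the picture's height over the tangent of half this angle, whatever the lens; pixels are square), "cx", "cy" (the principal point, pixels), "R" (3x3) and "t" (3): a world point X has camera coordinates R X + t; the wrist camera has in their place "tool_from_camera" (4x4, takes a point from camera to tool coordinates, whose origin is the TCP and whose axes are the flange's). Camera axes: x right, y down, z forward; pixel columns grow to the right and rows downward; lengths in m; the calibration is good to about 2 mm. A picture is of the moment at which its call begins: read the wrist's pose just before it. There is no depth.
- manip.hand_in(): hands the job in; it is judged then, once.
The state is a dict: "time": time; "qpos": joint angles; "joint_vel": joint speeds; "joint_efforts": joint torques, N m; "tool_pos": TCP position; "tool_rot": TCP orientation; "contact_force": force on the tool from outside, world axes, zero at the start; "torque": the same for the moment, N m; "grip_width": opening from 0.0 (shut) to 1.0 (fully open); "grasp_force": force on a finger pad.
Only numpy, scipy, OpenCV 4.12 (cv2) and the standard library are available. Lean on these libraries where they do the work, as an engineer would, in place of code of your own. Each camera call takes 0.05 s, during which the arm holds its last target. There are 200 camera calls.

### The job

Lay the round orange tag flat and fully home in the round nest of the grey and white tag programmer and let go of it. Then take the yellow-handled stylus out of its stand, reach its steel tip through the small hole in the programmer's deck and push the recessed red button right down with it, without ramming it. Finish while still gripping the stylus and holding the button down; never press it before the tag is in, and leave the square tag, the thread spool and the dropper bottle where they are.

Things in the scene. Friction and masses are not known exactly. Their poses are not given: they have to be found in the camera images.
- programmer: Tag programmer fixed on the worktop: grey box with a white deck, 120 mm (its x) x 200 mm (its y) x 46 mm high (flat deck top at z = 46 mm). Origin at the centre of its underside; z up. In its deck from +y to -y: a round nest, a square nest, and a small round hole over the red button.
- round_nest (a point): Centre of the floor of the round nest, which is 45 mm across and 6 mm deep below the deck top; axes as the programmer's. At programmer (0, +62, 40) mm.
- aperture (a point): Centre of the mouth of the small round hole, level with the deck top; 14 mm across, straight down through the 6 mm deck, the well below it is 20 mm wide; axes as the programmer's. At programmer (0, -62, 46) mm. The released button's flat top, 18 mm across, lies 18 mm below this point.
- button (a joint): Travel of the red button, m: 0 released, 0.008 fully down (hard stop). It sinks straight down and springs back when let go: about 2 N to start it, 6 N fully down.
- round_tag: The loose round tag, an orange plastic disc 40 mm across and 16 mm thick, its lower edge tapered to 35 mm over the lowest 4 mm, about 40 g, lying flat on the worktop; origin at the centre of its underside, z up. Mind the desk lamp between it and the programmer: its bar hangs 0.47 m up, ending 0.6 m ahead of the robot; draw in before swinging across.
- round_tag_center (a point): Centre of the round tag, half-way up (8 mm above its underside), z along its axis. Seated in the nest it lies 8 mm above round_nest and the tag stands 10 mm proud of the deck.
- stand: Stylus stand fixed on the worktop: blue foot 70 x 70 x 12 mm carrying a metal post 36 x 36 mm, top at 70 mm above the worktop, with an upright hole 9.5 mm across and 58 mm deep in the middle. Origin at the centre of its underside, z up. It stands to the left of the programmer; the round tag lies to the right of it.
- stylus: The loose stylus, 98 mm long, about 40 g, standing upright in the stand: a straight round steel shaft 7 mm across and 52 mm long, above it a yellow square handle 16 x 16 mm, 46 mm long, whose lower end rests on the top of the stand. Origin at the tip; z runs from the tip up to the handle. The shaft reaches 52 mm down into the stand, so it must be raised by more than that to come free.
- stylus_handle (a point): Centre of the stylus's handle, half-way up (75 mm above its tip, 23 mm above the handle's lower end); x and y are square to the handle's flats, z up along the stylus.
- stylus_tip (a point): The lower end of the stylus's shaft; axes as the handle's.
- square_tag: Bystander: loose orange square tag, 36 x 36 x 16 mm, origin at the centre of its underside. To be left alone.
- spool: Bystander: blue thread spool standing upright, 32 mm across and 46 mm high, origin at the centre of its underside. To be left alone.
- bottle: Bystander: brown dropper bottle with a black top standing upright, 33 mm across and 102 mm high, origin at the centre of its underside. To be left alone.
Not all that is in view belongs to the job. Leave any black or purple look-alike of the round_tag alone.

How it is judged:
By the outcome, as a careful person would: the job done as asked, in the order asked, and still so for the second after the job is handed in, while the arm keeps its last pose, push and grip.
It also fails if it takes over 54 s, if anything falls off the work surface, if the arm or the gripper's body presses on something with over 40 N, if the wrist force passes 120 N, or if a joint passes its speed limit or range.

## Working session

There is one attempt and no reset: what is moved stays moved. The work goes in short steps, Python scripts to look and compute and a tool call to move; the robot and the scene stay as the last step left them, time stands still between calls to the robot, and variables do not carry over. Pictures are saved under pics/ and viewed, at most 10 in all, crops included, and the job is handed in when it is done.

Besides the shell and the picture viewer there is one more tool, called after "Call:" as name(argument=value, ...), one argument or row to a line, values as JSON. play_rows: Moves the arm, as the interface text tells. Its arguments: {"type":"object","properties":{"moves":{"type":"array"}},"required":["moves"]}

```bash
mkdir -p pics; ls
python3 - <<'E'
from station import state, optics, manip
import cv2, pickle
s=state(); print(s, manip.grasp_offset)
for n in ("scene","side"):
    c=optics.camera(n); pickle.dump(c,open(f"{n}.pkl","wb"))
    print(n,c["vertical_fov"],c["cx"],c["cy"],c["R"],c["t"])
    cv2.imwrite(f"pics/{n}0.png",cv2.resize(c["pixels"][:,:,::-1],(800,600),interpolation=cv2.INTER_CUBIC))
E
```

```text
pics
{'time': 0.0, 'qpos': array([-1.31801194e+00,  3.14248878e-01, -4.80449354e-02,  1.21021676e+00,
        1.57488328e-06,  1.57078053e+00]), 'joint_vel': array([-0.00062684, -0.00044115,  0.00210636, -0.00044378,  0.00065344,
        0.00095305]), 'joint_efforts': array([ 2.53576887e-03, -5.39594758e+01,  3.39747262e+01,  1.91747281e-02,
        1.55364182e-04,  1.28125129e-05]), 'tool_pos': array([ 0.14991849, -0.58038006,  0.23043584]), 'tool_rot': array([-3.13987841e+00, -1.60196514e-06,  2.52800184e-01]), 'contact_force': array([-0.74490596, -0.65779475, -0.19263956]), 'torque': array([ 0.00306409, -0.00770117, -0.04194607]), 'grasp_force': 0.0, 'grip_width': 0.999874115250411} 0.0187
scene 55.15341122390388 252.4602960803942 183.9544242514671 [[ 0.95579169  0.29319508 -0.02233595]
 [ 0.11587628 -0.44538158 -0.88781075]
 [-0.27024976  0.84597393 -0.45966637]] [-0.48219782 -0.01049128  1.32799108]
side 52.190786202619115 250.86483527570508 191.12404060964397 [[ 0.84623241 -0.53260693 -0.01485127]
 [-0.43585498 -0.67593783 -0.59425457]
 [ 0.30646557  0.50935048 -0.80413988]] [-0.44771964  0.24919059  0.95208796]
```

View pics/scene0.png

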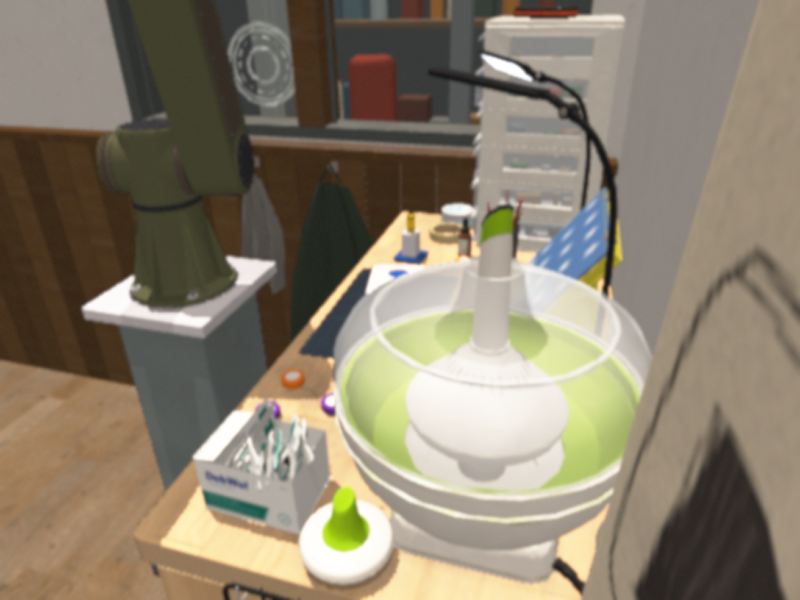

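View pics/side0.png

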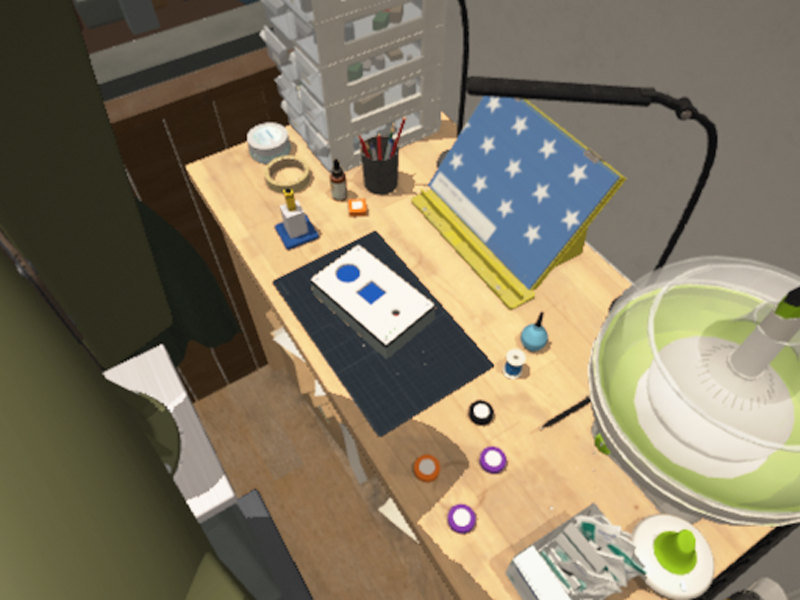

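The side view shows the tag at (427,466), the round nest at (348,273), the hole at (396,313) and the stylus top at (289,192). The scene view shows the tag at (292,379) and the stylus at (411,215).

```bash
cat > h.py <<'E'
import numpy as np, pickle, cv2
from scipy.spatial.transform import Rotation as Rot
def ray(c,u,v):
    f=192/np.tan(np.radians(c["vertical_fov"]/2))
    return np.array([(u-c["cx"])/f,(v-c["cy"])/f,1])
def hit(o,d,z): return o+d*(z-o[2])/d[2]
def fixed(c,u,v,z):
    R,t=np.array(c["R"]),np.array(c["t"]); return hit(-R.T@t,R.T@ray(c,u,v),z)
def toolT(s):
    T=np.eye(4); T[:3,:3]=Rot.from_euler('xyz',s["tool_rot"]).as_matrix(); T[:3,3]=s["tool_pos"]; return T
def wrist(c,s,u,v,z):
    T=toolT(s)@np.array(c["tool_from_camera"]); return hit(T[:3,3],T[:3,:3]@ray(c,u,v),z)
def snap(n,name):
    from station import state,optics
    s=state(); c=optics.camera(n); pickle.dump((c,s),open(name+".pkl","wb"))
    cv2.imwrite(f"pics/{name}.png",cv2.resize(c["pixels"][:,:,::-1],(800,600),interpolation=cv2.INTER_CUBIC)); return c,s
E
python3 - <<'E'
from h import *
k=1.5625
c=pickle.load(open("side.pkl","rb")); d=pickle.load(open("scene.pkl","rb"))
for n,u,v,z in (("tag",427,466,.016),("nest",348,273,.04),("apert",396,313,.046),("handletop",290,191,.116),("posttop",293,213,.07),("sqtag",358,205,.016),("spool",515,355,.046),("c1",369,247,.046),("c2",311,279,.046),("c3",385,344,.046),("c4",437,300,.046),("bottle top",337,163,.102)):
    print(n,fixed(c,u/k,v/k,z).round(4))
for n,u,v,z in (("tag",292,376,.016),("handletop",411,213,.116)):
    print(n,fixed(d,u/k,v/k,z).round(4))
from station import optics
print(optics.camera("wrist")["tool_from_camera"])
E
```

```text
tag [ 0.4129 -0.284   0.016 ]
nest [0.4898 0.0867 0.04  ]
apert [ 0.5133 -0.0393  0.046 ]
handletop [0.4704 0.2583 0.116 ]
posttop [0.4644 0.2486 0.07  ]
sqtag [0.6036 0.2482 0.016 ]
spool [ 0.6316 -0.2151  0.046 ]
c1 [0.5516 0.115  0.046 ]
c2 [0.425  0.1063 0.046 ]
c3 [ 0.4643 -0.0825  0.046 ]
c4 [ 0.5882 -0.0546  0.046 ]
bottle top [0.5879 0.2928 0.102 ]
tag [ 0.4111 -0.284   0.016 ]
handletop [0.4669 0.2664 0.116 ]
[[-1.26775485e-04 -9.46385077e-01 -3.23040664e-01  8.39642057e-02]
 [ 9.99999978e-01 -1.74062688e-04  1.17492478e-04 -2.22795753e-04]
 [-1.67422454e-04 -3.23040642e-01  9.46385078e-01 -1.43773577e-01]
 [ 0.00000000e+00  0.00000000e+00  0.00000000e+00  1.00000000e+00]]
```

Call:
play_rows(
  moves=[
    [[41,-27.5,0,0,0,0,85],[41,-27.5,0,0,0,0,85],[41,-27.5,0,0,0,0,85],[41,-27.5,0,0,0,0,85],[41,-27.5,0,0,0,0,85],[41,-27.5,0,0,0,0,85],[41,-27.5,0,0,0,0,85],[40,-27.5,0,0,0,0,85]],
  ],
)

```text
time: 0.95
tool_pos: [0.4126, -0.2844, 0.2313]
tool_rot: [3.142, -0.0, 0.253]
contact_force: [0.0, -1.3, 0.0]
grip_width: 0.997
grasp_force: 0.0
```

Call:
play_rows(
  moves=[
    [[0,0,40,0,0,0,70],[0,0,40,0,0,0,65],[0,0,20,0,0,0,60],[0,0,0,0,0,0,60],[0,0,0,0,0,0,60]],
  ],
)

```text
time: 1.45
tool_pos: [0.4116, -0.2861, 0.1316]
tool_rot: [-3.141, 0.0, 0.253]
contact_force: [1.0, 0.0, 0.6]
grip_width: 0.706
grasp_force: 0.0
```

Run:
```python
from h import *
c,s=snap("wrist","w1"); print(s["tool_pos"],s["tool_rot"],s["grip_width"],c["vertical_fov"],c["cx"],c["cy"])
```

```text
[ 0.41157398 -0.28611449  0.1315946 ] [-3.14116825e+00  3.57275037e-04  2.52765035e-01] 0.7063728614276462 69.37704221173037 254.65694971412256 189.98454616877495
```

View pics/w1.png

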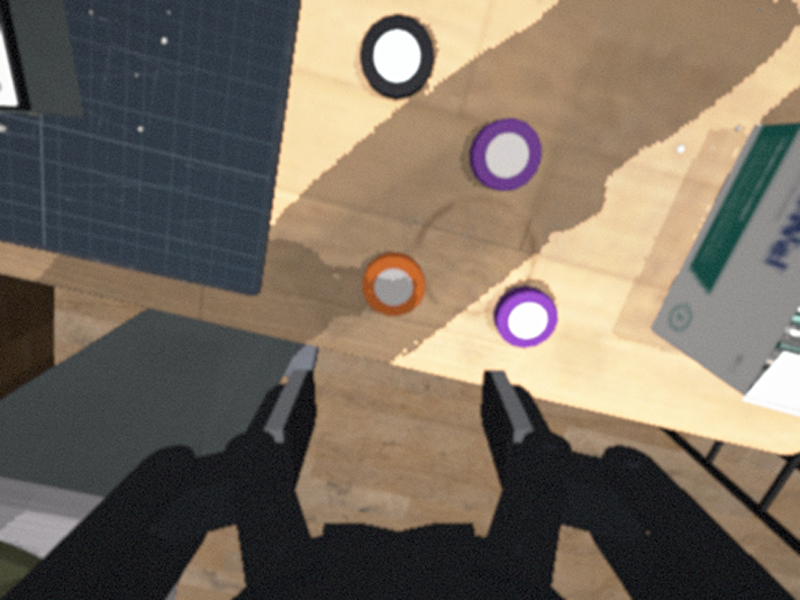

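Run:
```python
from h import *
c,s=pickle.load(open("w1.pkl","rb"));k=1.5625
import cv2
im=cv2.cvtColor(c["pixels"],cv2.COLOR_RGB2HSV)
roi=np.zeros(im.shape[:2],np.uint8); roi[150:215,220:285]=1
m=((im[...,0]>4)&(im[...,0]<14)&(im[...,1]>170)&(roi>0)).astype(np.uint8)
p=cv2.findContours(m,0,1)[0]; p=max(p,key=cv2.contourArea); e=cv2.fitEllipse(p); print(e)
for z in(.016,.010): print(wrist(c,s,e[0][0],e[0][1],z))
w=wrist(c,s,e[0][0],e[0][1],.014); T=toolT(s); print("tool delta mm",(T[:3,:3].T@(w-T[:3,3])*1000).round(1))
w=wrist(c,s,393/k,286/k,.016);print((T[:3,:3].T@(w-T[:3,3])*1000).round(1))
```

```text
((251.50904846191406, 181.42514038085938), (38.104732513427734, 38.27552032470703), 78.08064270019531)
[ 0.41484247 -0.28184671  0.016     ]
[ 0.41303703 -0.28223767  0.01      ]
tool delta mm [  3.7  -3.3 117.6]
[  2.6  -3.3 115.6]
```

Call:
play_rows(
  moves=[
    [[3.5,-3,45,0,0,0,58],[0,0,45,0,0,0,58],[0,0,30,0,0,0,58],[0,0,6.5,0,0,0,58],[0,0,0,0,0,0,30],[0,0,0,0,0,0,30],[0,0,0,0,0,0,30],[0,0,0,0,0,0,30]],
  ],
)

```text
time: 2.3
tool_pos: [0.4159, -0.2835, 0.0066]
tool_rot: [3.139, -0.002, 0.253]
contact_force: [0.3, -0.3, 6.4]
grip_width: 0.43
grasp_force: 60.7
```

Call:
play_rows(
  moves=[
    [[0,0,0,0,0,0,30],[0,0,0,0,0,0,30],[0,0,0,0,0,0,30]],
  ],
)

```text
time: 2.6
tool_pos: [0.4159, -0.2834, 0.0066]
tool_rot: [3.139, -0.002, 0.253]
contact_force: [-1.0, -0.0, 7.2]
grip_width: 0.433
grasp_force: 60.8
```

Call:
play_rows(
  moves=[
    [[0,0,-10,0,0,0,30],[0,0,-40,0,0,0,30],[0,0,-50,0,0,0,30],[0,0,-50,0,0,0,30],[0,0,0,0,0,0,30],[0,0,0,0,0,0,30]],
  ],
)

```text
time: 3.2
tool_pos: [0.4154, -0.2831, 0.1572]
tool_rot: [3.138, -0.003, 0.253]
contact_force: [-0.2, 0.6, -0.4]
grip_width: 0.432
grasp_force: 60.3
```

Run:
```python
from h import *
c,s=snap("wrist","w2"); d,_=snap("side","s2")
a=cv2.resize(c["pixels"][170:330,190:350,::-1],(400,400),interpolation=2)
from math import *
P=np.array(d["R"])@s["tool_pos"]+d["t"]; f=192/tan(radians(d["vertical_fov"]/2)); u,v=int(f*P[0]/P[2]+d["cx"]),int(f*P[1]/P[2]+d["cy"])
b=cv2.resize(d["pixels"][max(0,v-50):v+50,u-50:u+50,::-1],(400,400),interpolation=2)
cv2.imwrite("pics/c2.png",np.hstack([a,b])); print(s["tool_pos"],s["contact_force"],s["grip_width"],u,v)
```

```text
[ 0.41542683 -0.28310629  0.15716197] [-0.23326423  0.56690601 -0.38248328] 0.4322697952812609 276 271
```

View pics/c2.png

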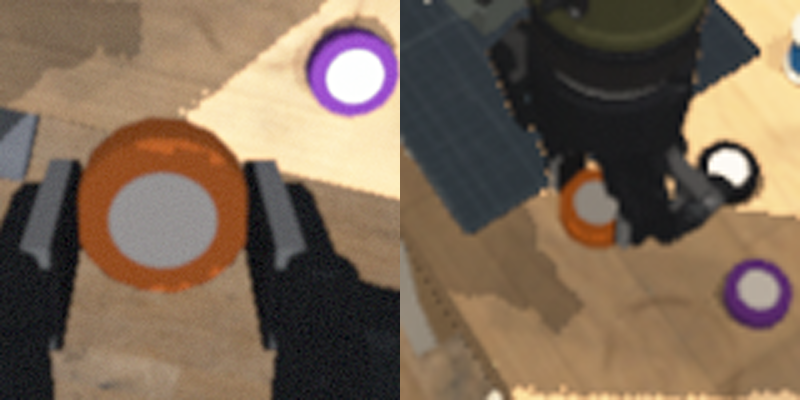

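The tag is gripped centrally and level, with its label at crop (162,220), about 2 mm towards tool -x. I'll draw in and swing across.

Call:
play_rows(
  moves=[
    [[10,-44.5,0,0,0,0,30],[10,-44.5,0,0,0,0,30],[10,-44.5,0,0,0,0,30],[10.5,-45,0,0,0,0,30],[14,-41,0,0,0,0,30],[14,-41,0,0,0,0,30],[14,-41,0,0,0,0,30],[0,0,0,0,0,0,30]],
  ],
)

```text
time: 4.1
tool_pos: [0.4176, 0.0344, 0.1534]
tool_rot: [-3.139, 0.002, 0.26]
contact_force: [-0.2, -0.3, 0.5]
grip_width: 0.432
grasp_force: 60.4
```

Call:
play_rows(
  moves=[
    [[0,0,0,0,0,0,30],[0,0,0,0,0,0,30]],
  ],
)

```text
time: 4.3
tool_pos: [0.4179, 0.0295, 0.1539]
tool_rot: [3.142, 0.002, 0.252]
contact_force: [-0.1, 0.1, -0.5]
grip_width: 0.432
grasp_force: 60.4
```

Run:
```python
from h import *
c,s=snap("wrist","w3"); print(s["tool_pos"],s["tool_rot"])
```

```text
[0.41787742 0.0294638  0.15390665] [3.14151328e+00 2.19764052e-03 2.52211788e-01]
```

View pics/w3.png

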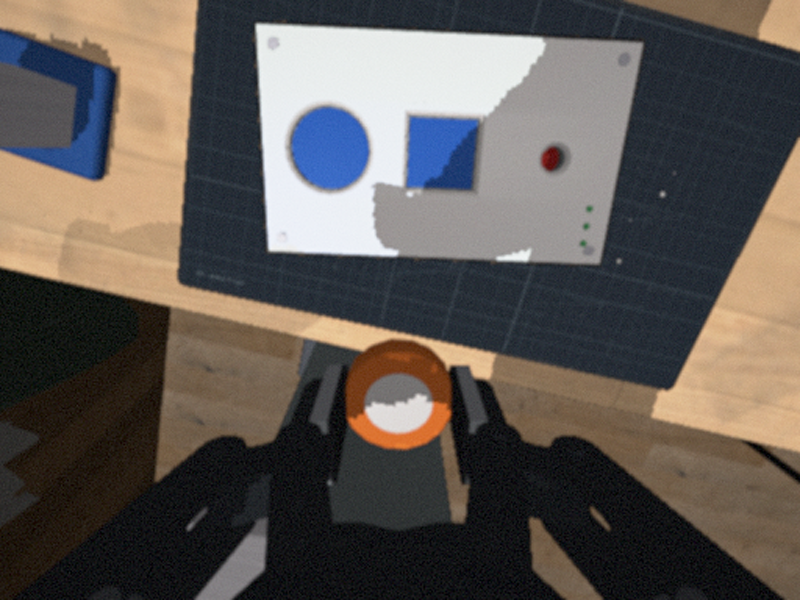

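View w3 shows the nest rim at (329,148), the hole mouth at about (555,158), and the deck corners at (256,23), (643,42), (602,265) and (268,252).

```bash
cat > m3.py <<'E'
from h import *
c,s=pickle.load(open("w3.pkl","rb"));k=1.5625
px=np.array([(256,23),(643,42),(602,265),(268,252),(329,148),(555,158)])/k
W=np.array([wrist(c,s,u,v,.046)[:2] for u,v in px])
L=np.array([(60,100),(60,-100),(-60,-100),(-60,100),(0,62),(0,-62)])/1000
w=np.array([1,1,1,1,3,3.])[:,None]
mw,ml=(W*w).sum(0)/w.sum(),(L*w).sum(0)/w.sum()
U,S,V=np.linalg.svd((w*(L-ml)).T@(W-mw)); R=(U@V).T
print("yaw",np.arctan2(R[1,0],R[0,0]),"resid mm",((W-mw-(L-ml)@R.T)*1000).round(1).tolist())
nest,ap=[mw+R@(np.array(p)-ml) for p in ((0,.062),(0,-.062))]
print("nest",nest,"ap",ap, W[4],W[5])
E
python3 - <<'E'
from m3 import *
T=toolT(s)
d=np.r_[nest,.0466]-T[:3,3]; print("tool delta",(T[:3,:3].T@d*1000).round(1))
# tag in hand: label centre for tool z of top
uv=np.array((398,403))/k; C=np.array(c["tool_from_camera"]); r=C[:3,:3]@ray(c,*uv)
for z in (-.006,-.0094,-.012): print(z,(C[:3,3]+r*(z-C[2,3])/r[2]).round(4))
E
```

```text
yaw 0.21161694895050717 resid mm [[-1.1, -1.7], [-2.2, 1.3], [0.7, 0.1], [0.8, -0.6], [0.3, 0.5], [0.3, -0.2]]
nest [0.48962342 0.0867127 ] ap [ 0.51566852 -0.03452118] [0.48993202 0.08725407] [ 0.51595937 -0.03475622]
tool delta [ 84.  -37.5 107.1]
-0.006 [-0.0042 -0.0002 -0.006 ]
-0.0094 [-0.002  -0.0002 -0.0094]
-0.012 [-0.0003 -0.0002 -0.012 ]
```

Call:
play_rows(
  moves=[
    [[43,-19,0,0,0,0,30],[43,-18.5,0,0,0,0,30],[0,0,40,0,0,0,30],[0,0,35,0,0,0,30],[0,0,10,0,0,0,30],[0,0,0,0,0,0,30],[0,0,0,0,0,0,30]],
  ],
)

```text
time: 5.05
tool_pos: [0.4933, 0.0873, 0.0709]
tool_rot: [3.141, -0.001, 0.251]
contact_force: [-0.1, 0.1, 0.4]
grip_width: 0.433
grasp_force: 60.4
```

Call:
play_rows(
  moves=[
    [[0,0,5,0,0,0,30],[0,0,5,0,0,0,30],[0,0,5,0,0,0,30],[0,0,4,0,0,0,30],[0,0,3,0,0,0,30],[0,0,0,0,0,0,30]],
  ],
)

```text
time: 5.65
tool_pos: [0.4922, 0.088, 0.0473]
tool_rot: [-3.142, 0.001, 0.253]
contact_force: [0.9, 0.5, -0.6]
grip_width: 0.434
grasp_force: 60.4
```

Call:
play_rows(
  moves=[
    [[0,0,1,0,0,0,30],[0,0,1,0,0,0,30],[0,0,0,0,0,0,30]],
  ],
)

```text
time: 5.95
tool_pos: [0.4928, 0.0881, 0.0466]
tool_rot: [-3.142, -0.0, 0.253]
contact_force: [-2.5, 0.3, 7.4]
grip_width: 0.432
grasp_force: 61.2
```

Call:
play_rows(
  moves=[
    [[0,0,0,0,0,0,60],[0,0,0,0,0,0,60],[0,0,0,0,0,0,60],[0,0,-10,0,0,0,60],[0,0,-30,0,0,0,60],[0,0,-45,0,0,0,60],[-30,0,-35,0,0,0,60],[-30,0,0,0,0,0,60]],
  ],
)

```text
time: 6.75
tool_pos: [0.4379, 0.0735, 0.1711]
tool_rot: [3.141, -0.009, 0.253]
contact_force: [0.7, -0.8, 0.7]
grip_width: 0.702
grasp_force: 0.0
```

Call:
play_rows(
  moves=[
    [[0,-20,0,0,0,0,60],[0,0,0,0,0,0,60],[0,0,0,0,0,0,60]],
  ],
)

```text
time: 7.05
tool_pos: [0.43, 0.0925, 0.1664]
tool_rot: [3.141, -0.001, 0.254]
contact_force: [-0.9, -0.1, 0.4]
grip_width: 0.697
grasp_force: 0.0
```

Run:
```python
from h import *
c,s=snap("wrist","w4"); print(s["tool_pos"],s["tool_rot"])
```

```text
[0.42997119 0.09246341 0.16639623] [ 3.14115444e+00 -1.07105557e-03  2.53840104e-01]
```

View pics/w4.png

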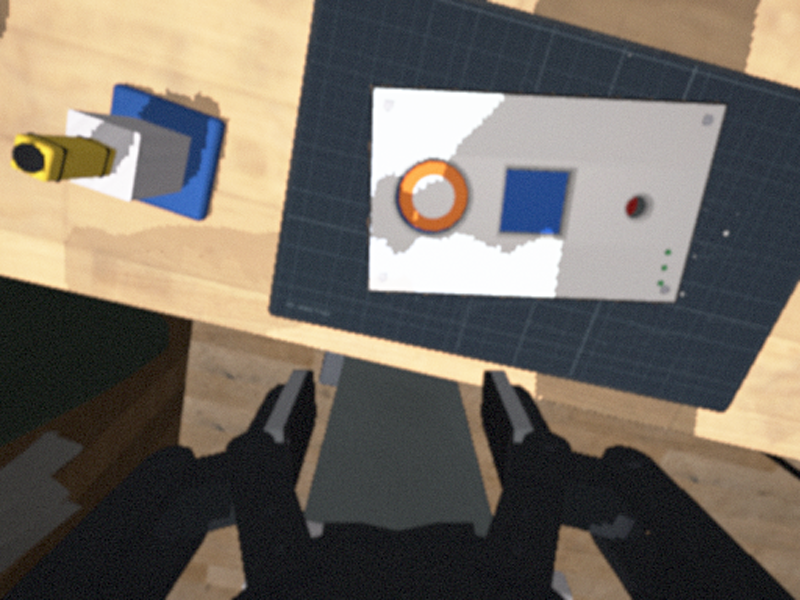

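Run:
```python
from h import *
c,s=pickle.load(open("w4.pkl","rb"));k=1.5625
T=toolT(s)
for n,u,v,z in (("htop",30,157,.116),("footA",118,85,.012),("footB",225,120,.012),("footC",205,219,.012),("tag",433,196,.056),("hole",638,207,.046)):
    w=wrist(c,s,u/k,v/k,z); print(n,w.round(4),(T[:3,:3].T@(w-T[:3,3])*1000).round(1))
from m3 import nest,ap; print(nest,ap)
```

```text
htop [0.4687 0.2647 0.116 ] [  80.7 -157.1   50.4]
footA [0.5041 0.2919 0.012 ] [ 121.7 -174.5  154.5]
footB [0.5006 0.2249 0.012 ] [ 101.4 -110.5  154.5]
footC [0.4342 0.2302 0.012 ] [  38.6 -132.3  154.4]
tag [0.4916 0.0878 0.056 ] [ 58.4  20.  110.5]
hole [ 0.5156 -0.0345  0.046 ] [ 50.9 144.3 120.5]
yaw 0.21161694895050717 resid mm [[-1.1, -1.7], [-2.2, 1.3], [0.7, 0.1], [0.8, -0.6], [0.3, 0.5], [0.3, -0.2]]
nest [0.48962342 0.0867127 ] ap [ 0.51566852 -0.03452118] [0.48993202 0.08725407] [ 0.51595937 -0.03475622]
[0.48962342 0.0867127 ] [ 0.51566852 -0.03452118]
```

Call:
play_rows(
  moves=[
    [[0,0,-50,0,0,0,60],[20,-40,-10,0,0,0,60],[20,-40,0,0,0,0,60],[20,-40,0,0,0,0,60],[15,-35,0,0,0,0,60],[0,0,0,0,0,0,60],[0,0,0,0,0,0,60],[0,0,0,0,0,0,60]],
  ],
)

```text
time: 7.9
tool_pos: [0.4791, 0.1949, 0.2286]
tool_rot: [-3.081, 0.002, 0.349]
contact_force: [0.8, -0.7, 0.4]
grip_width: 0.703
grasp_force: 0.0
```

Run:
```python
from h import *
c,s=snap("wrist","w5"); print(s["tool_pos"],s["tool_rot"])
cv2.imwrite("pics/c5.png",cv2.resize(c["pixels"][100:280,150:390,::-1],(800,600),interpolation=2))
```

```text
[0.47908033 0.19486216 0.22861179] [-3.08077223e+00  1.90705261e-03  3.48618210e-01]
```

View pics/c5.png

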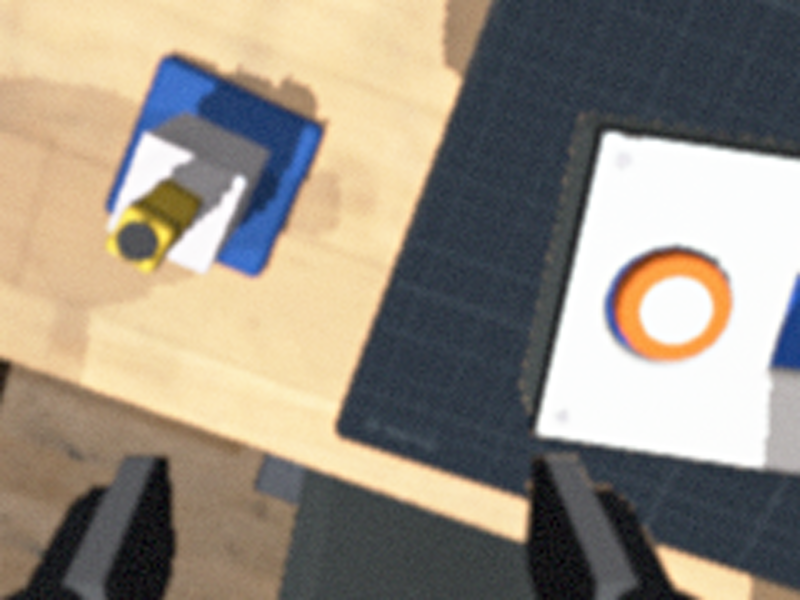

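Run:
```python
from station import state
s=state(); print(s["qpos"].round(3),s["joint_vel"].round(3),s["tool_pos"],s["tool_rot"],s["joint_efforts"].round(1),s["torque"])
```

```text
[ 0.347  0.16  -0.251  1.162  0.061  3.14 ] [-0.    -0.007 -0.002  0.001  0.001  0.001] [0.4790317  0.1948911  0.22876695] [-3.08066219e+00  1.57480437e-03  3.48546442e-01] [  0.2 -43.6  33.7  -0.    0.3  -0. ] [-0.00579542 -0.0392305   0.00643607]
```

Crop c5: handle top centre is at (137,240) with corners near (125,205), (108,250) and (157,270), and the post top runs (150,133), (247,180), (210,273). Joint 6 hit its limit here, so the tool needs more yaw.

Run:
```python
from h import *
c,s=pickle.load(open("w5.pkl","rb"));k=10/3
T=toolT(s)
P={}
for n,u,v,z in (("htop",137,240,.116),("h1",125,205,.116),("h2",108,250,.116),("h3",157,270,.116),("p1",150,133,.07),("p2",247,180,.07),("p3",210,273,.07),("f1",170,55,.012),("f2",323,124,.012),("f3",258,277,.012)):
    P[n]=wrist(c,s,150+u/k,100+v/k,z); print(n,P[n].round(4))
a=lambda p,q: round(float(np.arctan2(*(P[q]-P[p])[[1,0]])),3)
for p in (("h1","h2"),("h2","h3"),("p1","p2"),("p2","p3"),("f1","f2"),("f2","f3")): print(p,a(*p))
```

```text
htop [0.4681 0.2641 0.116 ]
h1 [0.4769 0.2702 0.116 ]
h2 [0.4621 0.2713 0.116 ]
h3 [0.4614 0.2561 0.116 ]
p1 [0.4883 0.2786 0.07  ]
p2 [0.4847 0.2436 0.07  ]
p3 [0.4491 0.2457 0.07  ]
f1 [0.5056 0.2916 0.012 ]
f2 [0.5014 0.2279 0.012 ]
f3 [0.4331 0.2323 0.012 ]
('h1', 'h2') 3.064
('h2', 'h3') -1.615
('p1', 'p2') -1.672
('p2', 'p3') 3.084
('f1', 'f2') -1.636
('f2', 'f3') 3.078
```

Call:
play_rows(
  moves=[
    [[0,0,0,0,0,-0.145,60],[0,0,0,0,0,-0.145,60],[0,0,0,0,0,-0.145,60],[0,0,0,0,0,-0.145,60],[0,0,0,0,0,-0.145,60],[0,0,0,0,0,-0.145,60],[0,0,0,0,0,-0.145,60],[0,0,0,0,0,-0.145,60]],
  ],
)

```text
time: 8.75
tool_pos: [0.4791, 0.1949, 0.2291]
tool_rot: [-3.117, -0.056, 1.514]
contact_force: [-0.5, 0.9, 1.9]
grip_width: 0.702
grasp_force: 0.0
```

Call:
play_rows(
  moves=[
    [[0,0,0,0,0,0,50],[0,0,0,0,0,0,50],[0,0,0,0,0,0,50]],
  ],
)

```text
time: 9.05
tool_pos: [0.4793, 0.1955, 0.2291]
tool_rot: [-3.116, -0.056, 1.506]
contact_force: [0.6, -0.0, 0.3]
grip_width: 0.585
grasp_force: 0.0
```

```bash
cat > goal.py <<'E'
import sys
from h import *
from station import state
def goal(xyz,yaw,off=(0,0,0)):
    s=state(); T=toolT(s); Rg=Rot.from_euler('xyz',[np.pi,0,yaw]).as_matrix()
    rv=(Rot.from_matrix(T[:3,:3]).inv()*Rot.from_matrix(Rg)).as_rotvec()
    print("pos",s["tool_pos"].round(4),"rot",s["tool_rot"].round(4),"q",s["qpos"].round(2))
    print("shift mm now axes",(T[:3,:3].T@(np.array(xyz)-T[:3,3])*1000).round(1),"after turn",(Rg.T@(np.array(xyz)-T[:3,3])*1000).round(1),"rotvec",rv.round(4))
E
python3 -c "
from goal import *
goal((.469,.2625,.17),1.508)"
```

```text
pos [0.4793 0.1955 0.2291] rot [-3.1164 -0.0558  1.506 ] q [ 0.35  0.16 -0.25  1.16  0.06  1.98]
shift mm now axes [ 62.8 -13.   63. ] after turn [ 66.3 -14.5  59.1] rotvec [-0.0251 -0.0558 -0.0013]
```

Call:
play_rows(
  moves=[
    [[0,0,0,-0.025,-0.056,0,50],[33,-7,0,0,0,0,50],[33,-7.5,0,0,0,0,50],[0,0,30,0,0,0,50],[0,0,0,0,0,0,50],[0,0,0,0,0,0,50],[0,0,0,0,0,0,50]],
  ],
)

```text
time: 9.75
tool_pos: [0.4694, 0.2622, 0.2]
tool_rot: [3.141, -0.0, 1.508]
contact_force: [0.8, 1.5, -0.3]
grip_width: 0.584
grasp_force: 0.0
```

Run:
```python
from goal import *
goal((.469,.2625,.08),1.508)
c,s=snap("wrist","w6")
cv2.imwrite("pics/c6.png",cv2.resize(c["pixels"][100:340,96:416,::-1],(800,600),interpolation=2))
```

```text
pos [0.4694 0.2622 0.2   ] rot [ 3.141e+00 -3.000e-04  1.508e+00] q [ 0.51  0.21 -0.25  1.11 -0.    2.14]
shift mm now axes [  0.3  -0.5 120. ] after turn [  0.3  -0.5 120. ] rotvec [ 0.0006 -0.0003  0.    ]
```

View pics/c6.png

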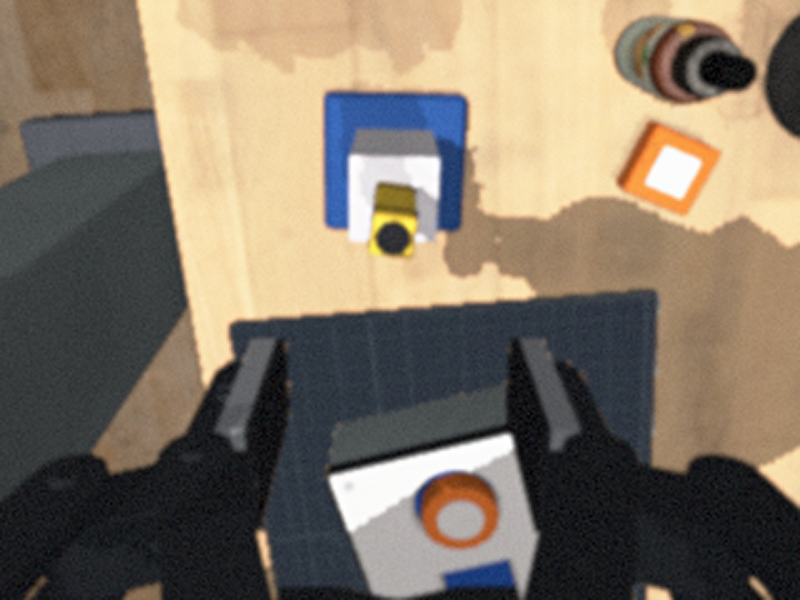

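Call:
play_rows(
  moves=[
    [[1,-0.5,40,0,0,0,50],[0,0,40,0,0,0,50],[0,0,30,0,0,0,50],[0,0,13,0,0,0,50],[0,0,0,0,0,0,50],[0,0,0,0,0,0,30],[0,0,0,0,0,0,20],[0,0,0,0,0,0,8]],
  ],
)

```text
time: 10.6
tool_pos: [0.4696, 0.2643, 0.078]
tool_rot: [3.14, -0.002, 1.509]
contact_force: [-2.0, -0.5, 6.6]
grip_width: 0.179
grasp_force: 58.2
```

Call:
play_rows(
  moves=[
    [[0,0,0,0,0,0,5],[0,0,0,0,0,0,5],[0,0,0,0,0,0,5],[0,0,0,0,0,0,5],[0,0,0,0,0,0,5]],
  ],
)

```text
time: 11.1
tool_pos: [0.4696, 0.2643, 0.0779]
tool_rot: [3.139, -0.002, 1.51]
contact_force: [-1.5, -0.8, 6.6]
grip_width: 0.177
grasp_force: 58.2
```

Call:
play_rows(
  moves=[
    [[0,0,-10,0,0,0,5],[0,0,-25,0,0,0,5],[0,0,-30,0,0,0,5],[0,0,-30,0,0,0,5],[0,0,-25,0,0,0,5],[0,0,0,0,0,0,5],[0,0,0,0,0,0,5]],
  ],
)

```text
time: 11.8
tool_pos: [0.469, 0.2638, 0.197]
tool_rot: [3.14, -0.001, 1.509]
contact_force: [0.3, 1.1, -0.7]
grip_width: 0.183
grasp_force: 58.7
```

Run:
```python
from goal import *
goal((.5157,-.0345,.15),1.508)
c=pickle.load(open("side.pkl","rb")); d=pickle.load(open("scene.pkl","rb"))
for p in ((470,85),(655,97)): print("bar side",fixed(c,p[0]/1.5625,p[1]/1.5625,.47))
for p in ((432,72),(560,98)): print("bar scene",fixed(d,p[0]/1.5625,p[1]/1.5625,.47))
c,s=snap("wrist","w7"); e,_=snap("side","s7")
f=192/np.tan(np.radians(e["vertical_fov"]/2)); P=e["R"]@s["tool_pos"]+e["t"]; u,v=[int(x) for x in (f*P[:2]/P[2]+[e["cx"],e["cy"]])]
cv2.imwrite("pics/c7.png",np.hstack([cv2.resize(c["pixels"][150:310,175:335,::-1],(400,400),interpolation=2),cv2.resize(e["pixels"][max(0,v-30):max(0,v-30)+80,u-40:u+40,::-1],(400,400),interpolation=2)]))
```

```text
pos [0.469  0.2638 0.197 ] rot [ 3.1400e+00 -1.0000e-03  1.5095e+00] q [ 0.51  0.21 -0.26  1.1  -0.    2.14]
shift mm now axes [-294.9   64.8   46.8] after turn [-294.8   65.3   47. ] rotvec [ 0.0016 -0.001   0.0015]
bar side [ 0.60904047 -0.06062654  0.47      ]
bar side [ 0.77379901 -0.19734557  0.47      ]
bar scene [ 0.58504409 -0.01749828  0.47      ]
bar scene [ 0.79805096 -0.23868392  0.47      ]
```

View pics/c7.png

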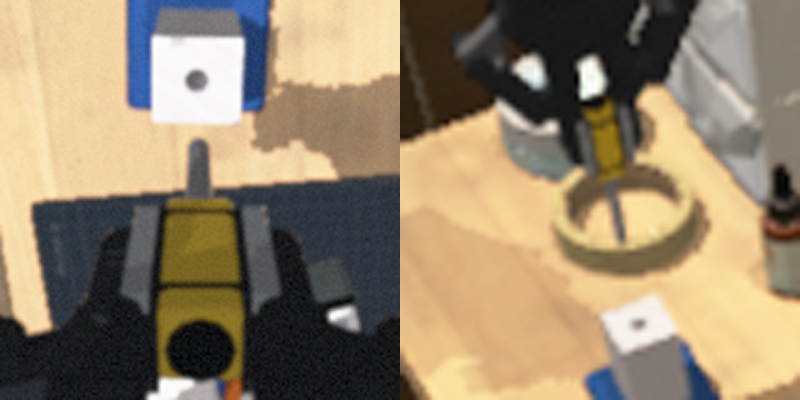

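The stylus is held straight, with its shaft tip at crop (198,140), on the tool axis.

Call:
play_rows(
  moves=[
    [[-42,9,0,0,0,0,5],[-42,9,0,0,0,0,5],[-42,9,0,0,0,0,5],[-42,9.5,0,0,0,0,5],[-42,9.5,0,0,0,0,5],[-42,9.5,0,0,0,0,5],[-43,9.5,0,0,0,0,5],[0,0,0,0,0,0,5]],
  ],
)

```text
time: 12.7
tool_pos: [0.515, -0.0394, 0.1947]
tool_rot: [-3.14, 0.002, 1.503]
contact_force: [0.0, 0.9, 0.0]
grip_width: 0.178
grasp_force: 58.7
```

Call:
play_rows(
  moves=[
    [[0,0,40,0,0,0,5],[0,0,35,0,0,0,5],[0,0,0,0,0,0,5],[0,0,0,0,0,0,5],[0,0,0,0,0,0,5]],
  ],
)

```text
time: 13.2
tool_pos: [0.5164, -0.0345, 0.1225]
tool_rot: [3.14, 0.0, 1.51]
contact_force: [0.6, 0.5, 0.1]
grip_width: 0.181
grasp_force: 58.7
```

Run:
```python
from goal import *
goal((.5157,-.0345,.106),1.508)
c,s=snap("wrist","w8")
cv2.imwrite("pics/c8.png",cv2.resize(c["pixels"][150:270,175:335,::-1],(800,600),interpolation=2))
```

```text
pos [ 0.5164 -0.0345  0.1225] rot [3.14   0.     1.5101] q [-0.07  0.23 -0.42  0.92 -0.    1.56]
shift mm now axes [-0.  -0.7 16.5] after turn [-0.  -0.7 16.5] rotvec [0.0016 0.     0.0021]
```

View pics/c8.png

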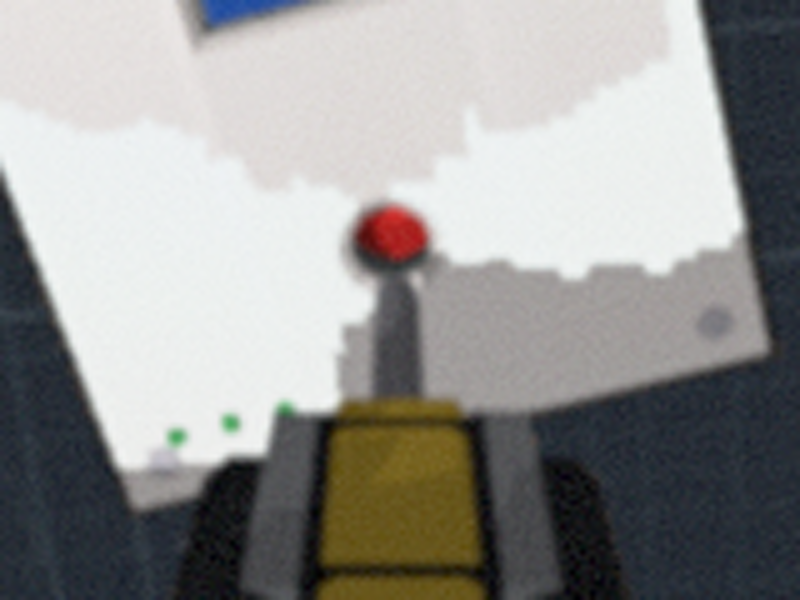

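Crop c8 shows the hole mouth at (391,238) and the shaft tip at (398,280), so the hole lies about 1.5 mm along tool +x and 1 mm along -y.

Call:
play_rows(
  moves=[
    [[1.5,-1,5,0,0,0,5],[0,0,5,0,0,0,5],[0,0,5,0,0,0,5],[0,0,5,0,0,0,5],[0,0,5,0,0,0,5],[0,0,4,0,0,0,5],[0,0,0,0,0,0,5]],
  ],
)

```text
time: 13.95
tool_pos: [0.5138, -0.0333, 0.0912]
tool_rot: [-3.14, 0.0, 1.509]
contact_force: [0.3, 0.3, -0.9]
grip_width: 0.177
grasp_force: 58.7
```

Call:
play_rows(
  moves=[
    [[0,0,1.5,0,0,0,5],[0,0,1.5,0,0,0,5],[0,0,1.5,0,0,0,5],[0,0,0,0,0,0,5],[0,0,0,0,0,0,5]],
  ],
)

```text
time: 14.45
tool_pos: [0.5146, -0.0334, 0.0878]
tool_rot: [3.141, 0.0, 1.509]
contact_force: [-0.6, -0.0, 1.6]
grip_width: 0.178
grasp_force: 59.0
```

Call:
play_rows(
  moves=[
    [[0,0,1,0,0,0,5],[0,0,1,0,0,0,5],[0,0,1,0,0,0,5],[0,0,0,0,0,0,5],[0,0,0,0,0,0,5]],
  ],
)

```text
time: 14.95
tool_pos: [0.5146, -0.0334, 0.0846]
tool_rot: [3.141, 0.0, 1.509]
contact_force: [0.9, 0.6, 3.7]
grip_width: 0.178
grasp_force: 59.2
```

Contact began at about 0.088 as predicted, and the spring force is rising.

Call:
play_rows(
  moves=[
    [[0,0,1,0,0,0,5],[0,0,1,0,0,0,5],[0,0,1,0,0,0,5],[0,0,1,0,0,0,5],[0,0,0,0,0,0,5],[0,0,0,0,0,0,5]],
  ],
)

```text
time: 15.55
tool_pos: [0.5146, -0.0334, 0.0806]
tool_rot: [3.141, 0.0, 1.509]
contact_force: [0.7, -0.5, 4.6]
grip_width: 0.18
grasp_force: 59.6
```

Call:
play_rows(
  moves=[
    [[0,0,0.7,0,0,0,5],[0,0,0.7,0,0,0,5],[0,0,0,0,0,0,5],[0,0,0,0,0,0,5]],
  ],
)

```text
time: 15.95
tool_pos: [0.5147, -0.0334, 0.0796]
tool_rot: [3.141, 0.0, 1.509]
contact_force: [-0.6, -0.8, 8.2]
grip_width: 0.175
grasp_force: 60.1
```

Call:
play_rows(
  moves=[
    [[0,0,0.7,0,0,0,5],[0,0,0.7,0,0,0,5],[0,0,0,0,0,0,5],[0,0,0,0,0,0,5],[0,0,0,0,0,0,5]],
  ],
)

```text
time: 16.45
tool_pos: [0.5148, -0.0334, 0.0791]
tool_rot: [3.14, 0.0, 1.509]
contact_force: [-3.1, 1.5, 16.2]
grip_width: 0.174
grasp_force: 61.3
```

The force has climbed to 16 N with almost no further travel, so the button is on its hard stop.

```bash
python3 -c "
from station import state,manip
s=state();print(s['contact_force'],s['grip_width']);print(manip.hand_in())"
```

```text
[-3.10230615  1.45402941 16.18767516] 0.17425546769594494
the job is handed in; nothing more can be done
None
```

The job is handed in, with no verdict shown: the round tag is seated in its nest and released, and the gripped stylus is holding the red button on its hard stop at about 16 N, at 16.5 s of the 54 s allowed.

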